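Tip the big olive out of the sample carousel

TASK

Carry the olive carousel to the stand, set it down level on the step between the side rails with its spout to the catch tray, and turn its wheel until the compartment with the big olive is at the spout. Then take it by its tail handle, tip it forward on its front foot until the big olive rolls into the tray, and lower it gently back level and let go. Keep the small olives in the carousel, touch no olive with the gripper, and leave the jar, brush and bowl where they are.

Things in the scene. Friction and masses are not known exactly. Their poses are not given: they have to be found in the camera images.
- carousel: Loose wooden carousel, 0.6 to 0.9 kg. Origin: underside centre, x to the spout, z up. Base 156 x 156 mm, 18 to 27 mm high. Fixed drum wall, inner radius 71, outer 77, up to z 64 mm, has a 48 mm gap at +x: the spout. Carried by the knob, the base keeps its angle to the wheel by friction. Let go while tipped, it falls back; past about 60 degrees it falls forward
- wheel (a joint): Turn of the wheel in the base, rad, positive counter-clockwise from above, free both ways, friction 0.04 N m, stays where left. Four vanes (4 mm thick, up to z 60 mm) and a floor disc (top z 30 mm) make four open compartments that carry the olives round. At 0 these are centred on the carousel's +x (spout), +y, -x, -y. At the start the one at the spout is empty. Centre within 0.2 rad
- knob_grip (a point): On the wheel's axis, 95 mm above the carousel's underside, at the height to grip the knob; axes turn with the wheel. The knob is an upright wooden bar, 60 mm along this x axis, 16 mm thick along y, from 62 to 112 mm above the carousel's underside
- tail: Tail handle, origin at the middle of its bar: round wooden bar, 12 mm diameter, 100 mm long along the carousel's y, at x -125, y 0, z 60 mm in the carousel's frame, on steel arms at y -45 and +45 mm; 42 mm clear to the drum. It can turn between gripping fingers. Axes as the carousel
- foot (a point): Middle of the round steel front foot, on its axis: x 72, y 0, z 6 mm in the carousel's frame; radius 6 mm, 140 mm long along y. The carousel tips forward about this line. Two fixed feet at the rear
- spout (a point): End of the spout's chute, on its floor: x 112, y 0, z 30 mm in the carousel's frame; chute 58 mm wide. A 2.5 mm sill at x 74 mm holds the olives while level; the big olive rolls over it beyond about 32 degrees of forward tip, 45 to 50 degrees is safe
- big_olive: The big olive: ball of 36 mm diameter, 25 g, same green as the others. Origin at its centre. It starts in the carousel compartment at the carousel's +y or -y side
- small_olive_side: A small olive, 24 mm diameter, 10 g, at first in the side compartment opposite the big one. Origin at its centre
- small_olive_back: A small olive, 24 mm diameter, 10 g, at first in the compartment away from the spout. Origin at its centre
- step_top (a point): Where the carousel's origin must stand, its x along this x: top of the fixed stand's step, 60 mm above the table; x to the catch tray, z up. Step x -103 to 87 mm, 220 mm wide. Front cleat 8 mm high, inner face at x 82 mm (4 mm from the foot of a carousel standing exactly here), stops the foot. Side rails 14 mm high, x -90 to 60 mm, inner faces at y -86 and 86 mm (8 mm free each side)
- tray_floor (a point): Centre of the catch tray's floor, 7 mm above the table, axes as the step. The tray is fixed in front of the step: inside about 126 mm along x and 176 mm along y, side walls 45 mm high, far wall 70 mm
- jar: Bystander: green glass jar with a lid, 76 mm diameter, 110 mm high. Origin under its centre
- brush: Bystander: hand brush lying on the table. Origin under its middle
- bowl: Bystander: terracotta bowl, 120 mm wide, 50 mm high. Origin under its centre

How it is judged:
By the outcome, as a careful person would: the job done as asked, in the order asked, and still so for the second after the job is handed in, with the robot touching nothing.
It also fails if it takes over 67 s, if anything falls off the work surface, if the arm or the gripper's body presses on something with over 40 N, if the wrist force passes 120 N, or if a joint passes its speed limit or range.

ROBOT

A 7-joint arm with a two-finger parallel gripper is mounted at the origin on the work surface. World frame = base frame: x ahead of the robot, y to its left, z up, the work surface at z = 0. Lengths are in m, angles in rad, forces in N, time in s.
With the tool pointing down it reaches from about 0.35 to 0.9 m from the base axis. Payload 8.1 kg.
Tool frame: the origin (TCP) lies at the centre of the arm's flange, where the gripper is bolted on; the fingertips stand 173 mm ahead of it and the grasp point (between the pads) lies 155 mm ahead of it; z points along the fingers, y is the direction in which the jaws open and shut (so a half turn about z gives the same grasp; the last joint's range is limited). The gripper opens to 85 mm and grips with 20 to 120 N. Pads are 22 mm wide; open, the fingers measure 114 mm over their backs; the gripper's body (76 mm by 85 mm) begins 54 mm behind the grasp point. The pads swing forward as they close: fully open they stand 13 mm farther back than shut.
Start: joints at [1.04, 0.434, 0.025, 1.573, -0.012, 1.134, -0.075], TCP at [0.259, -0.569, 0.405] pointing down, gripper open.
Joint ranges: [-2.62, 2.62], [-0.44, 2.09], [-1.27, 1.32], [0.08, 2.57], [-1.32, 4.46], [0.12, 2], [-2.74, 2.74]. Speed limits (rad/s): [2.22, 2.22, 3.01, 3.01, 3.14, 3.14, 3.14].

INTERFACE

Orientations are given as a unit quaternion [w, x, y, z].
In Python, from bench import get_obs, eyes, workorder gives the robot as it stands. The module is installed in compiled form; this text tells all that it offers.
- The arm moves only by the tool play_rows, never from a script. Its argument "moves" is a list of rows, each an object of numbers: "fingers": the finger opening in m, from 0 to 0.0854; "dx", "dy", "dz": the shift along the tool's x, y, z in m; "twist": the turn about the tool's z in degrees. In form: [{"fingers": .., "dx": .., "dy": .., "dz": .., "twist": ..}, ...]. A call has 1 to 20 rows; each row shifts and turns the pose as measured when the row begins, along the tool's axes as they then stand; what a row does not reach is not made up. A row lasts 1/8 s, in which the tool goes at most 62.5 mm and 10.7 degrees, less where a joint would pass 70% of its speed; a pose out of reach is approached as far as the arm can. A call is refused whole if a number of a shift passes 0.0625 or a number of a turn 10.7, either way. A call with a gripper value outside its range is refused whole. The fingers move at their own pace and stop on an object; "grip_force" is the grip in N (left out, the last holds). Time passes only in rows, so rows that do not move let the fingers close. It gives the time, the measured TCP pose, the force and the opening at its end, in the units of the state.
- get_obs(): the state, without advancing time (a new reading comes with each control period).
- eyes.grab_frame(name): name is "side" or "top"; returns the picture (420x560x3 uint8, blue, green, red); there is no depth.
- eyes.calibration(name): a dict with "camera_matrix" (3x3 intrinsics, pixels), "extrinsics" (4x4, takes a point from camera to world coordinates). Camera axes: x right, y down, z forward; pixel columns grow to the right and rows downward; lengths in m; the calibration is good to about 2 mm. A picture is of the moment at which its call begins. calibration takes no time and is no camera call.
- workorder.close_job(): hands the job in, once; it reports no verdict.
The state is a dict: "time": time; "joint_pos": joint angles; "joint_velocities": joint speeds; "tau": joint torques, N m; "position": TCP position; "tool_rot": TCP orientation; "wrist_force": force on the tool from outside, world axes, zero at the start; "wrist_torque": the same for the moment, N m; "finger_gap": opening from 0.0 (shut) to 1.0 (fully open).
Only numpy, scipy, OpenCV 4.12 (cv2) and the standard library are available. Lean on these libraries where they do the work, as an engineer would, in place of code of your own. Each camera call takes 0.05 s, during which the arm holds its last target. There are 200 camera calls.

## Working session

There is one attempt and no reset: what is moved stays moved. The work goes in short steps, Python scripts to look and compute and a tool call to move; the robot and the scene stay as the last step left them, time stands still between calls to the robot, and variables do not carry over. Pictures are saved under pics/ and viewed, about 8 in all and at most 12, crops included, and the job is handed in when it is done.

Besides the shell and the picture viewer there is one more tool, called after "Request:" as a command line: name --argument value ..., lists and objects as JSON in quotes. play_rows: Moves the arm, as the interface text tells. Its arguments: {"type":"object","properties":{"moves":{"type":"array"},"grip_force":{"type":"number"}},"required":["moves"]}

```bash
mkdir -p pics; python3 - <<'E'
from bench import get_obs, eyes
import cv2,numpy as np
o=get_obs(); print({k:np.round(v,3).tolist() for k,v in o.items()})
for n in("top","side"):
    cv2.imwrite(f"pics/{n}0.png",eyes.grab_frame(n)); c=eyes.calibration(n)
    print(n,np.round(c["camera_matrix"],1).tolist(),np.round(c["extrinsics"],4).tolist())
E
```

```text
{'time': 0.0, 'joint_pos': [1.04, 0.435, 0.025, 1.574, -0.012, 1.134, -0.075], 'joint_velocities': [0.0, 0.0, -0.0, 0.0, -0.001, 0.001, -0.0], 'tau': [-0.0, -67.047, 1.025, -31.62, 0.016, 0.013, 0.0], 'position': [0.259, -0.568, 0.404], 'tool_rot': [-0.001, 0.977, 0.212, -0.0], 'wrist_force': [-0.015, -0.19, 0.688], 'wrist_torque': [-0.068, 0.001, -0.065], 'finger_gap': 0.998}
top [[417.9, 0.0, 280.7], [0.0, 417.9, 214.0], [0.0, 0.0, 1.0]] [[-0.0278, -0.9942, 0.1038, 0.445], [-0.9996, 0.0286, 0.0058, 0.009], [-0.0088, -0.1036, -0.9946, 1.2257], [0.0, 0.0, 0.0, 1.0]]
side [[441.0, 0.0, 278.2], [0.0, 441.0, 205.2], [0.0, 0.0, 1.0]] [[-0.9038, -0.2873, 0.3171, 0.0697], [-0.4279, 0.607, -0.6697, 0.9922], [-0.0001, -0.741, -0.6715, 1.0699], [0.0, 0.0, 0.0, 1.0]]
```

View pics/top0.png

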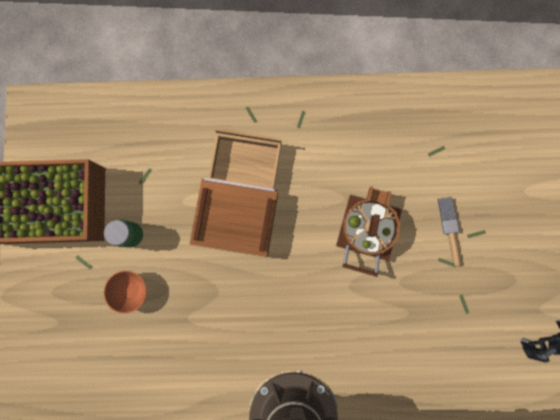

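View pics/side0.png

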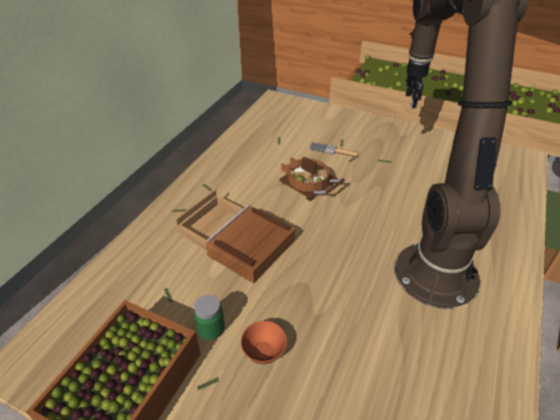

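The top view shows the stand at about (240,200), with its tray toward +x. The carousel is at (370,228), spout up at about (378,192) and tail at about (362,268). The big olive looks to be on the left (+y), at (354,221). The brush is at (450,230), and the jar and bowl are on the left.

```bash
python3 - <<'E'
import cv2,numpy as np
t=cv2.imread("pics/top0.png")
a=cv2.resize(t[180:285,325:425],None,fx=5.5,fy=5.5,interpolation=cv2.INTER_CUBIC)[:578]
cv2.imwrite("pics/crop_car.png",a)
b=cv2.resize(t[125:265,185:310],None,fx=4.2,fy=4.2,interpolation=cv2.INTER_CUBIC)
cv2.imwrite("pics/crop_stand.png",b); print(a.shape,b.shape)
E
```

```text
(578, 550, 3) (588, 525, 3)
```

View pics/crop_car.png

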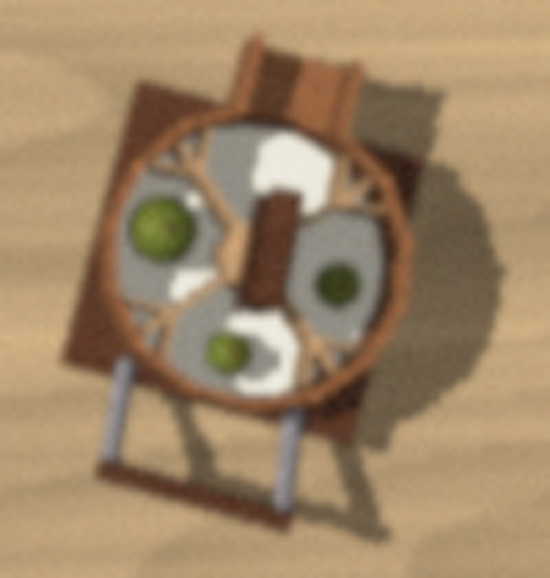

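View pics/crop_stand.png

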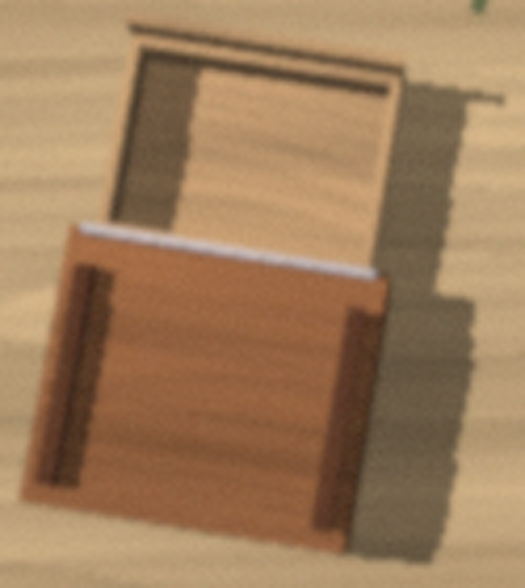

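The big olive is at the carousel's +y side, at crop (163,230). The small ones are at the back (228,353) and at -y (338,285). The knob bar lies roughly along carousel x. I read the base, tail and step corners from the crops and cast them to planes.

```bash
cat > h.py <<'E'
import numpy as np
from bench import get_obs, eyes
from scipy.spatial.transform import Rotation as R
C={n:eyes.calibration(n) for n in("top","side")}
def ray(n,uv,z):
    K,T=np.array(C[n]["camera_matrix"]),np.array(C[n]["extrinsics"])
    d=T[:3,:3]@np.linalg.solve(K,[uv[0],uv[1],1]);o=T[:3,3]
    return o+d*(z-o[2])/d[2]
def proj(n,p):
    K,T=np.array(C[n]["camera_matrix"]),np.array(C[n]["extrinsics"])
    q=K@(T[:3,:3].T@(np.asarray(p)-T[:3,3]));return q[:2]/q[2]
def fit(world,local):  # 2D rigid: world = Rot local + t
    w=np.asarray(world)[:,:2];l=np.asarray(local,float)[:,:2]
    wc,lc=w-w.mean(0),l-l.mean(0)
    a=np.arctan2((lc[:,0]*wc[:,1]-lc[:,1]*wc[:,0]).sum(),(lc*wc).sum())
    M=np.array([[np.cos(a),-np.sin(a)],[np.sin(a),np.cos(a)]])
    t=w.mean(0)-M@l.mean(0);return a,t,(w-(l@M.T+t))*1000
def uncrop(p,s,ox,oy): return ((p[0]+.5)/s-.5+ox,(p[1]+.5)/s-.5+oy)
def quat():
    q=get_obs()["tool_rot"];return R.from_quat([q[1],q[2],q[3],q[0]])
E
python3 - <<'E'
from h import *
np.set_printoptions(precision=4,suppress=True)
car=lambda p,z:ray("top",uncrop(p,5.5,325,180),z)
st=lambda p,z:ray("top",uncrop(p,4.2,185,125),z)
W=[car(p,.027) for p in[(140,83),(425,155),(352,440),(65,362)]]+[car(p,.062) for p in[(100,470),(293,523)]]
L=[(.078,.078),(.078,-.078),(-.078,-.078),(-.078,.078),(-.125,.05),(-.125,-.05)]
a,t,r=fit(W,L);print("car",np.degrees(a),t);print(r)
a,t,r=fit(W[:4],L[:4]);print("car base",np.degrees(a),t)
k=np.array([car(p,.112) for p in[(258,193),(300,195),(285,307),(240,302)]]);print("knob",k[:,:2],k.mean(0))
d=(k[0]+k[1]-k[2]-k[3]);print("knob ang",np.degrees(np.arctan2(d[1],d[0])))
W=[st(p,.06) for p in[(72,224),(387,278),(345,552),(22,499)]]
L=[(.087,.11),(.087,-.11),(-.103,-.11),(-.103,.11)]
a,t,r=fit(W,L);print("step",np.degrees(a),t);print(r)
print("rot",quat().as_matrix())
E
```

```text
car -17.03913418544886 [ 0.5257 -0.2364]
[[-2.6879 -1.3355]
 [ 0.6093  0.513 ]
 [ 2.5741  1.0292]
 [ 1.2471 -1.5556]
 [-1.0326  0.5162]
 [-0.71    0.8327]]
car base -16.935330630247307 [ 0.5261 -0.2368]
knob [[ 0.5523 -0.2271]
 [ 0.5508 -0.2474]
 [ 0.4966 -0.2373]
 [ 0.4996 -0.2157]] [ 0.5248 -0.2319  0.112 ]
knob ang -11.33715339090684
step -10.85813440515862 [0.5704 0.1463]
[[-0.8322 -1.2175]
 [-2.4481  3.2868]
 [ 1.8665  0.1655]
 [ 1.4137 -2.2349]]
rot [[ 0.9099  0.4149 -0.0007]
 [ 0.4149 -0.9099  0.0012]
 [-0.0001 -0.0013 -1.    ]]
```

Request:
play_rows --moves '[{"dx": 0.0475,"dy": -0.024},{"dx": 0.0475,"dy": -0.024},{"dx": 0.0475,"dy": -0.024},{"dx": 0.0475,"dy": -0.024},{"dx": 0.0475,"dy": -0.024},{"dx": 0.0475,"dy": -0.024},{"dx": 0.0475,"dy": -0.024},{"dx": 0.0475,"dy": -0.024},{"twist": -10.5},{"twist": -10.5},{"twist": -10.5},{"twist": -10.5},{"twist": -10.5},{"twist": -10.5},{"twist": -10.5},{"twist": -10.5},{"twist": -10.5},{"twist": -10.5},{"twist": -10.5},{"twist": -10.5}]'

```text
schema error: expected keys fingers, dx, dy, dz, twist
```

```bash
cat >> h.py <<'E'
def status(tx,ty,tz,yaw):
    """delta to target TCP xyz and tool-y world yaw (deg), in tool axes"""
    o=get_obs();M=quat().as_matrix();p=np.array(o["position"])
    y=np.degrees(np.arctan2(M[1,1],M[0,1]))
    print("t %.2f p %s yawY %.1f j7 %.2f F %s gap %.3f"%(o["time"],np.round(p,4),y,o["joint_pos"][6],np.round(o["wrist_force"],1),o["finger_gap"]))
    print("tool delta",np.round(M.T@(np.array([tx,ty,tz])-p),4),"twist",round((y-yaw+180)%360-180,1),"tilt",np.round(M[:2,2],4))
E
python3 -c "
from h import *
status(.525,-.2355,.25,78.5)"
```

```text
t 0.10 p [ 0.2592 -0.5685  0.404 ] yawY -65.5 j7 -0.08 F [ 0.2 -0.7 -0.1] gap 0.997
tool delta [ 0.38   -0.1925  0.1542] twist -144.0 tilt [-0.0007  0.0012]
```

All the keys are needed in every row.

Request:
play_rows --moves '[{"fingers": 0.06,"dx": 0.0475,"dy": -0.024,"dz": 0,"twist": 0},{"fingers": 0.06,"dx": 0.0475,"dy": -0.024,"dz": 0,"twist": 0},{"fingers": 0.06,"dx": 0.0475,"dy": -0.024,"dz": 0,"twist": 0},{"fingers": 0.06,"dx": 0.0475,"dy": -0.024,"dz": 0,"twist": 0},{"fingers": 0.06,"dx": 0.0475,"dy": -0.024,"dz": 0,"twist": 0},{"fingers": 0.06,"dx": 0.0475,"dy": -0.024,"dz": 0,"twist": 0},{"fingers": 0.06,"dx": 0.0475,"dy": -0.024,"dz": 0,"twist": 0},{"fingers": 0.06,"dx": 0.0475,"dy": -0.024,"dz": 0,"twist": 0},{"fingers": 0.06,"dx": 0,"dy": 0,"dz": 0,"twist": -10.5},{"fingers": 0.06,"dx": 0,"dy": 0,"dz": 0,"twist": -10.5},{"fingers": 0.06,"dx": 0,"dy": 0,"dz": 0,"twist": -10.5},{"fingers": 0.06,"dx": 0,"dy": 0,"dz": 0,"twist": -10.5},{"fingers": 0.06,"dx": 0,"dy": 0,"dz": 0,"twist": -10.5},{"fingers": 0.06,"dx": 0,"dy": 0,"dz": 0,"twist": -10.5},{"fingers": 0.06,"dx": 0,"dy": 0,"dz": 0,"twist": -10.5},{"fingers": 0.06,"dx": 0,"dy": 0,"dz": 0,"twist": -10.5},{"fingers": 0.06,"dx": 0,"dy": 0,"dz": 0,"twist": -10.5},{"fingers": 0.06,"dx": 0,"dy": 0,"dz": 0,"twist": -10.5},{"fingers": 0.06,"dx": 0,"dy": 0,"dz": 0,"twist": -10.5},{"fingers": 0.06,"dx": 0,"dy": 0,"dz": 0,"twist": -10.5}]'

```text
time: 2.6
position: [0.5316, -0.2241, 0.3953]
tool_rot: [-0.008, 0.234, 0.972, 0.002]
wrist_force: [0.2, -0.3, 1.1]
finger_gap: 0.703
```

```bash
python3 -c "
from h import *
status(.525,-.2355,.25,78.5)"
```

```text
t 2.60 p [ 0.5316 -0.2241  0.3953] yawY 62.9 j7 1.16 F [ 0.2 -0.3  1.1] gap 0.703
tool delta [-0.0018 -0.0132  0.1453] twist -15.6 tilt [-0.0148  0.0076]
```

Request:
play_rows --moves '[{"fingers": 0.06,"dx": 0,"dy": 0,"dz": 0,"twist": -5},{"fingers": 0.06,"dx": 0,"dy": -0.004,"dz": 0.02,"twist": -5},{"fingers": 0.06,"dx": 0,"dy": -0.004,"dz": 0.02,"twist": -5},{"fingers": 0.06,"dx": 0,"dy": 0,"dz": 0.02,"twist": 0},{"fingers": 0.06,"dx": 0,"dy": 0,"dz": 0,"twist": 0},{"fingers": 0.06,"dx": 0,"dy": 0,"dz": 0,"twist": 0}]'

```text
time: 3.35
position: [0.5272, -0.2319, 0.3327]
tool_rot: [-0.009, 0.1, 0.995, 0.004]
wrist_force: [0.4, -0.1, 0.2]
finger_gap: 0.703
```

```bash
python3 -c "
from h import *
status(.525,-.2355,.25,78.5); o=get_obs(); print(np.round(o['joint_pos'],3),np.round(o['joint_velocities'],4))
import cv2
f=eyes.grab_frame('top'); cv2.imwrite('pics/t1.png',f); print(proj('top',[*np.array(o['position'])[:2],o['position'][2]-.173]))"
```

```text
t 3.35 p [ 0.5272 -0.2319  0.3327] yawY 78.5 j7 1.38 F [ 0.4 -0.1  0.2] gap 0.703
tool delta [-0.0001 -0.0044  0.0827] twist 0.0 tilt [-0.0173  0.0089]
[ 0.773  0.516 -0.644  1.735  0.346  1.028  1.375] [ 0.0001  0.0048  0.0016  0.0064 -0.0011  0.0019 -0.0003]
[377.77703818 222.49823651]
```

```bash
cat >> h.py <<'E'
def gstat(g,yaw):
    M=quat().as_matrix();t=np.array(g)-.155*M[:,2];status(*t,yaw)
    print("grasp now",np.round(np.array(get_obs()["position"])+.155*M[:,2],4))
E
python3 -c "
from h import *
gstat((.525,-.2355,.095),78.5)"
```

```text
t 3.40 p [ 0.5272 -0.2319  0.3327] yawY 78.5 j7 1.38 F [-0.1  0.2 -0.7] gap 0.703
tool delta [-0.003  -0.0051  0.0827] twist 0.0 tilt [-0.0174  0.0088]
grasp now [ 0.5245 -0.2306  0.1777]
```

Request:
play_rows --grip_force 80 --moves '[{"fingers": 0.06,"dx": -0.001,"dy": -0.0025,"dz": 0.02,"twist": 0},{"fingers": 0.06,"dx": -0.001,"dy": -0.0025,"dz": 0.02,"twist": 0},{"fingers": 0.06,"dx": 0,"dy": 0,"dz": 0.02,"twist": 0},{"fingers": 0.06,"dx": 0,"dy": 0,"dz": 0.02,"twist": 0},{"fingers": 0.06,"dx": 0,"dy": 0,"dz": 0.005,"twist": 0},{"fingers": 0.06,"dx": 0,"dy": 0,"dz": 0,"twist": 0}]'

```text
time: 4.15
position: [0.527, -0.2374, 0.2438]
tool_rot: [-0.008, 0.1, 0.995, 0.003]
wrist_force: [-0.2, -0.2, -0.1]
finger_gap: 0.7
```

```bash
python3 -c "
from h import *
gstat((.525,-.2355,.095),78.5)"
```

```text
t 4.15 p [ 0.527  -0.2374  0.2438] yawY 78.5 j7 1.31 F [-0.2 -0.2 -0.1] gap 0.700
tool delta [-0.0001  0.0008 -0.0062] twist -0.0 tilt [-0.0152  0.0073]
grasp now [ 0.5247 -0.2363  0.0888]
```

Request:
play_rows --grip_force 80 --moves '[{"fingers": 0.06,"dx": 0,"dy": 0,"dz": -0.005,"twist": 0},{"fingers": 0.0,"dx": 0,"dy": 0,"dz": 0,"twist": 0},{"fingers": 0.0,"dx": 0,"dy": 0,"dz": 0,"twist": 0},{"fingers": 0.0,"dx": 0,"dy": 0,"dz": 0,"twist": 0},{"fingers": 0.0,"dx": 0,"dy": 0,"dz": 0,"twist": 0},{"fingers": 0.0,"dx": 0,"dy": 0,"dz": 0,"twist": 0},{"fingers": 0.0,"dx": 0,"dy": 0,"dz": 0,"twist": 0}]'

```text
time: 5.03
position: [0.528, -0.2369, 0.2514]
tool_rot: [-0.006, 0.1, 0.995, 0.003]
wrist_force: [0.3, 1.9, -0.5]
finger_gap: 0.176
```

```bash
python3 -c "
from h import *
gstat((.525,-.2355,.095),78.5)"
```

```text
t 5.03 p [ 0.528  -0.2369  0.2514] yawY 78.5 j7 1.31 F [ 0.3  1.9 -0.5] gap 0.176
tool delta [0.0012 0.0001 0.0014] twist 0.0 tilt [-0.0118  0.0063]
grasp now [ 0.5262 -0.2359  0.0964]
```

Request:
play_rows --moves '[{"fingers": 0.0,"dx": 0,"dy": 0,"dz": -0.006,"twist": 0},{"fingers": 0.0,"dx": 0,"dy": 0,"dz": -0.012,"twist": 0},{"fingers": 0.0,"dx": 0,"dy": 0,"dz": -0.018,"twist": 0},{"fingers": 0.0,"dx": 0,"dy": 0,"dz": -0.02,"twist": 0},{"fingers": 0.0,"dx": 0,"dy": 0,"dz": -0.02,"twist": 0},{"fingers": 0.0,"dx": 0,"dy": 0,"dz": -0.02,"twist": 0},{"fingers": 0.0,"dx": 0,"dy": 0,"dz": -0.012,"twist": 0},{"fingers": 0.0,"dx": 0,"dy": 0,"dz": -0.006,"twist": 0},{"fingers": 0.0,"dx": 0,"dy": 0.006,"dz": 0,"twist": -0.5},{"fingers": 0.0,"dx": 0,"dy": 0.012,"dz": 0,"twist": -0.5},{"fingers": 0.0,"dx": 0,"dy": 0.018,"dz": 0,"twist": -0.5},{"fingers": 0.0,"dx": 0,"dy": 0.024,"dz": 0,"twist": -0.5},{"fingers": 0.0,"dx": 0,"dy": 0.024,"dz": 0,"twist": -0.5},{"fingers": 0.0,"dx": 0,"dy": 0.024,"dz": 0,"twist": -0.5},{"fingers": 0.0,"dx": 0,"dy": 0.024,"dz": 0,"twist": -0.5},{"fingers": 0.0,"dx": 0,"dy": 0.024,"dz": 0,"twist": -0.5},{"fingers": 0.0,"dx": 0,"dy": 0.024,"dz": 0,"twist": -0.5},{"fingers": 0.0,"dx": 0,"dy": 0.018,"dz": 0,"twist": -0.5},{"fingers": 0.0,"dx": 0,"dy": 0.012,"dz": 0,"twist": 0},{"fingers": 0.0,"dx": 0,"dy": 0.006,"dz": 0,"twist": 0}]'

```text
time: 7.52
position: [0.559, -0.0016, 0.3711]
tool_rot: [-0.011, 0.048, 0.999, 0.006]
wrist_force: [0.2, -0.3, -9.2]
finger_gap: 0.176
```

```bash
python3 -c "
from h import *
gstat((.5695,.146,.205),84.6)"
```

```text
t 7.53 p [ 0.559  -0.0016  0.3711] yawY 84.5 j7 1.08 F [ 0.2 -0.3 -9.2] gap 0.176
tool delta [0.     0.1463 0.0126] twist -0.1 tilt [-0.0205  0.0121]
grasp now [5.559e-01 2.000e-04 2.161e-01]
```

Request:
play_rows --moves '[{"fingers": 0.0,"dx": 0,"dy": 0.006,"dz": 0,"twist": 0},{"fingers": 0.0,"dx": 0,"dy": 0.012,"dz": 0,"twist": 0},{"fingers": 0.0,"dx": 0,"dy": 0.018,"dz": 0,"twist": 0},{"fingers": 0.0,"dx": 0,"dy": 0.022,"dz": 0,"twist": 0},{"fingers": 0.0,"dx": 0,"dy": 0.022,"dz": 0,"twist": 0},{"fingers": 0.0,"dx": 0,"dy": 0.022,"dz": 0,"twist": 0},{"fingers": 0.0,"dx": 0,"dy": 0.018,"dz": 0,"twist": 0},{"fingers": 0.0,"dx": 0,"dy": 0.012,"dz": 0,"twist": 0},{"fingers": 0.0,"dx": 0,"dy": 0.006,"dz": 0,"twist": 0},{"fingers": 0.0,"dx": 0,"dy": 0,"dz": 0,"twist": 0},{"fingers": 0.0,"dx": 0,"dy": 0,"dz": 0,"twist": 0}]'

```text
time: 8.9
position: [0.5734, 0.1427, 0.3719]
tool_rot: [-0.011, 0.05, 0.999, 0.005]
wrist_force: [0.1, 0.0, -8.7]
finger_gap: 0.177
```

```bash
python3 -c "
from h import *
gstat((.5695,.146,.205),84.6)
import cv2
a=eyes.grab_frame('top')[110:270,180:320];b=eyes.grab_frame('side')
cv2.imwrite('pics/side1.png',b)
cv2.imwrite('pics/m1.png',np.hstack([cv2.resize(a,(525,600),interpolation=2)[:, :],]))
"
```

```text
t 8.90 p [0.5734 0.1427 0.3719] yawY 84.3 j7 0.82 F [ 0.1  0.  -8.7] gap 0.177
tool delta [0.0005 0.0014 0.012 ] twist -0.3 tilt [-0.0211  0.0114]
grasp now [0.5701 0.1444 0.217 ]
```

View pics/m1.png

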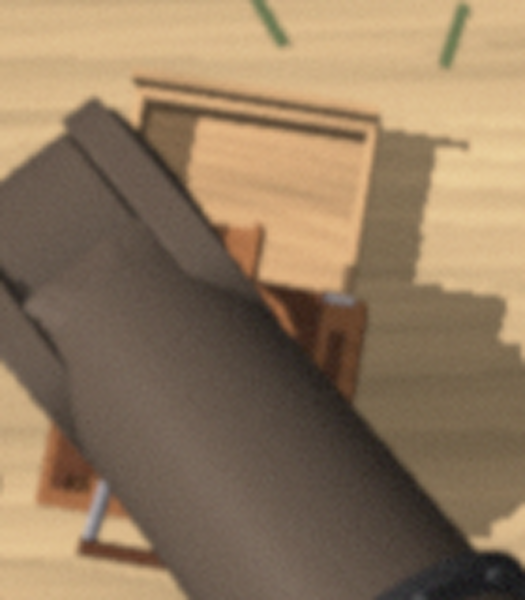

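The arm hides most of the carousel in the top view. Its tail's left end shows at (85,550) and the spout's right edge at (262,228). I'll use the side view.

```bash
python3 -c "
import cv2
b=cv2.imread('pics/side1.png')[140:300,160:340]
cv2.imwrite('pics/side1c.png',cv2.resize(b,None,fx=3.7,fy=3.7,interpolation=2))
"
```

```text
(no output)
```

View pics/side1c.png

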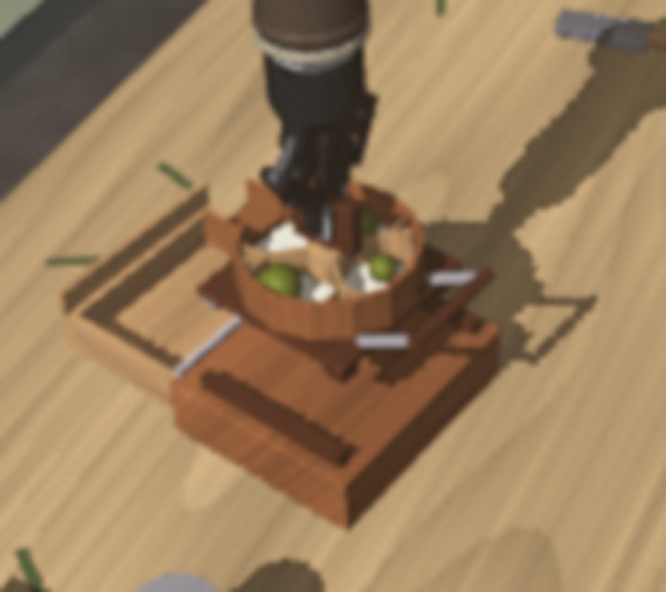

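```bash
python3 -c "
from h import *
a=np.radians(-10.9);M=np.array([[np.cos(a),-np.sin(a),0],[np.sin(a),np.cos(a),0],[0,0,1]])
o=np.array([.5697,.144,.1206])
for n,l in dict(tailL=(-.125,.05,.06),tailR=(-.125,-.05,.06),baseRL=(-.078,.078,.018),baseFL=(.078,.078,.018),spR=(.112,-.029,.045)).items():
    w=o+M@np.array(l); print(n,'top',(proj('top',w)-[180,110]+.5)*3.75,'side',(proj('side',w)-[160,140]+.5)*3.7)
s=np.array([.5704,.1463,0]);a=np.radians(-10.86);M=np.array([[np.cos(a),-np.sin(a),0],[np.sin(a),np.cos(a),0],[0,0,1]])
for n,l in dict(RL=(-.103,.11,.06),RR=(-.103,-.11,.06),FL=(.087,.11,.06),cleatL=(.082,.108,.068)).items():
    w=s+M@np.array(l); print(n,'side',(proj('side',w)-[160,140]+.5)*3.7)
"
```

```text
tailL top [ 80.53957554 546.47359564] side [416.09652902 344.75890724]
tailR top [228.60474168 570.96735026] side [491.40839878 272.03548097]
baseRL top [ 65.21235779 473.19279363] side [346.78598826 377.66550429]
baseFL top [105.46888509 254.80650978] side [198.23844835 295.39098769]
spR top [259.87297574 223.79417829] side [250.4239026  186.54982997]
RL side [347.99670079 484.85365586]
RR side [505.26208369 325.91617718]
FL side [171.66393799 380.89971163]
cleatL side [176.63417695 375.54794129]
```

The side view matches my pose prediction within about 1 mm: tail right end (490,272), rear-left base corner (345,378). Big olive at (280,280) in the +y compartment. Lowering.

Request:
play_rows --moves '[{"fingers": 0.0,"dx": 0,"dy": 0.003,"dz": 0.006,"twist": -0.2},{"fingers": 0.0,"dx": 0,"dy": 0,"dz": 0.01,"twist": 0},{"fingers": 0.0,"dx": 0,"dy": 0,"dz": 0.012,"twist": 0},{"fingers": 0.0,"dx": 0,"dy": 0,"dz": 0.01,"twist": 0},{"fingers": 0.0,"dx": 0,"dy": 0,"dz": 0.007,"twist": 0},{"fingers": 0.0,"dx": 0,"dy": 0,"dz": 0.004,"twist": 0},{"fingers": 0.0,"dx": 0,"dy": 0,"dz": 0,"twist": 0},{"fingers": 0.0,"dx": 0,"dy": 0,"dz": 0,"twist": 0}]'

```text
time: 10.0
position: [0.5727, 0.1452, 0.3187]
tool_rot: [-0.011, 0.049, 0.999, 0.005]
wrist_force: [-0.0, -0.1, -8.4]
finger_gap: 0.178
```

```bash
python3 -c "
from h import *
gstat((.5698,.1473,.1564),84.3)"
```

```text
t 10.00 p [0.5727 0.1452 0.3187] yawY 84.4 j7 0.78 F [-0.  -0.1 -8.4] gap 0.178
tool delta [-0.0007  0.0004  0.0074] twist 0.1 tilt [-0.0223  0.0109]
grasp now [0.5692 0.1469 0.1638]
```

Request:
play_rows --moves '[{"fingers": 0.0,"dx": 0,"dy": 0,"dz": 0.003,"twist": 0},{"fingers": 0.0,"dx": 0,"dy": 0,"dz": 0.002,"twist": 0},{"fingers": 0.0,"dx": 0,"dy": 0,"dz": 0.002,"twist": 0},{"fingers": 0.0,"dx": 0,"dy": 0,"dz": 0.001,"twist": 0},{"fingers": 0.0,"dx": 0,"dy": 0,"dz": 0,"twist": 0}]'

```text
time: 10.62
position: [0.573, 0.1461, 0.3122]
tool_rot: [-0.01, 0.048, 0.999, 0.006]
wrist_force: [-0.0, -0.3, -5.7]
finger_gap: 0.179
```

```bash
python3 -c "
from h import *
gstat((.5698,.1473,.1564),84.3)"
```

```text
t 10.62 p [0.573  0.1461 0.3122] yawY 84.4 j7 0.77 F [-0.  -0.3 -5.7] gap 0.179
tool delta [ 0.0002 -0.0007  0.0008] twist 0.1 tilt [-0.0189  0.012 ]
grasp now [0.5701 0.1479 0.1572]
```

Request:
play_rows --grip_force 50 --moves '[{"fingers": 0.0,"dx": 0,"dy": 0,"dz": 0.002,"twist": 0},{"fingers": 0.0,"dx": 0,"dy": 0,"dz": 0.001,"twist": 0},{"fingers": 0.0,"dx": 0,"dy": 0,"dz": 0,"twist": 0}]'

```text
time: 11.0
position: [0.5732, 0.147, 0.3118]
tool_rot: [-0.008, 0.048, 0.999, 0.006]
wrist_force: [-0.1, -0.7, -3.8]
finger_gap: 0.17
```

```bash
python3 -c "
from h import *
gstat((.5698,.1473,.1564),-11)"
```

```text
t 11.00 p [0.5732 0.147  0.3118] yawY 84.5 j7 0.77 F [-0.1 -0.7 -3.8] gap 0.170
tool delta [ 0.0008 -0.0016  0.0004] twist 95.5 tilt [-0.0155  0.0119]
grasp now [0.5708 0.1488 0.1569]
```

Request:
play_rows --moves '[{"fingers": 0.0,"dx": 0,"dy": 0,"dz": 0.002,"twist": 0},{"fingers": 0.0,"dx": 0,"dy": 0,"dz": 0.001,"twist": 0},{"fingers": 0.03,"dx": 0,"dy": 0,"dz": 0,"twist": 0},{"fingers": 0.03,"dx": 0,"dy": 0,"dz": 0,"twist": 0},{"fingers": 0.03,"dx": 0,"dy": 0,"dz": 0,"twist": 0}]'

```text
time: 11.62
position: [0.5738, 0.1478, 0.3117]
tool_rot: [-0.006, 0.048, 0.999, 0.006]
wrist_force: [0.2, -0.3, 0.3]
finger_gap: 0.351
```

```bash
python3 -c "
from h import *
gstat((.5698,.1473,.1550),-11)
import cv2
b=eyes.grab_frame('side')[140:300,160:340]
cv2.imwrite('pics/side2c.png',cv2.resize(b,None,fx=3.7,fy=3.7,interpolation=2))
"
```

```text
t 11.62 p [0.5738 0.1478 0.3117] yawY 84.5 j7 0.77 F [ 0.2 -0.3  0.3] gap 0.351
tool delta [ 0.0019 -0.0027  0.0017] twist 95.5 tilt [-0.0116  0.0128]
grasp now [0.572  0.1498 0.1567]
```

View pics/side2c.png

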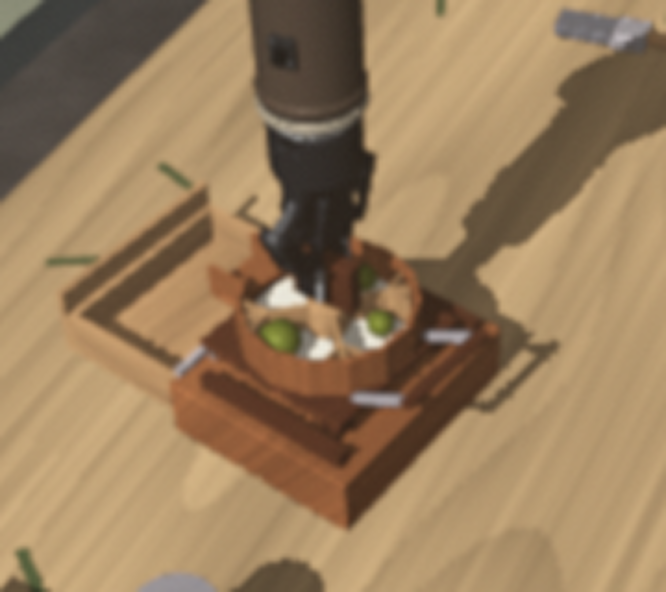

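```bash
python3 -c "
from h import *
f=lambda p,z:ray('side',(p[0]/3.7-.5+160,p[1]/3.7-.5+140),z)
a=np.radians(-10.9);M=np.array([[np.cos(a),-np.sin(a)],[np.sin(a),np.cos(a)]])
for n,p,z,l in[('tailR',(493,327),.12,(-.125,-.05)),('baseRL',(342,436),.08,(-.078,.078)),('tailL',(413,402),.12,(-.125,.05))]:
  print(n,f(p,z)[:2]-M@np.array(l))
for n,p,z,l in[('RL',(348,487),.06,(-.103,.11)),('RR',(499,333),.06,(-.103,-.11)),('FL',(173,384),.06,(.087,.11))]:
  print(n,f(p,z)[:2]-M@np.array(l))
"
```

```text
tailR [0.56680686 0.14410822]
baseRL [0.57107871 0.15439012]
tailL [0.57092871 0.14835106]
RL [0.56929717 0.14816877]
RR [0.57190124 0.15649905]
FL [0.56740851 0.14892064]
```

The carousel stands flat between the rails: tail right end (493,327), base corner (342,436), big olive still at +y (280,335). Its origin comes out at about (0.5695, 0.148), which matches the step within the measurement spread. Next I re-grip and turn the wheel clockwise.

Request:
play_rows --grip_force 50 --moves '[{"fingers": 0.03,"dx": 0.0015,"dy": -0.0015,"dz": 0.001,"twist": 0},{"fingers": 0.0,"dx": 0,"dy": 0,"dz": 0,"twist": 0},{"fingers": 0.0,"dx": 0,"dy": 0,"dz": 0,"twist": 0},{"fingers": 0.0,"dx": 0,"dy": 0,"dz": 0,"twist": 0},{"fingers": 0.0,"dx": 0,"dy": 0,"dz": 0,"twist": 2},{"fingers": 0.0,"dx": 0,"dy": 0,"dz": 0,"twist": 4},{"fingers": 0.0,"dx": 0,"dy": 0,"dz": 0,"twist": 5},{"fingers": 0.0,"dx": 0,"dy": 0,"dz": 0,"twist": 5},{"fingers": 0.0,"dx": 0,"dy": 0,"dz": 0,"twist": 5},{"fingers": 0.0,"dx": 0,"dy": 0,"dz": 0,"twist": 5},{"fingers": 0.0,"dx": 0,"dy": 0,"dz": 0,"twist": 5},{"fingers": 0.0,"dx": 0,"dy": 0,"dz": 0,"twist": 5},{"fingers": 0.0,"dx": 0,"dy": 0,"dz": 0,"twist": 5},{"fingers": 0.0,"dx": 0,"dy": 0,"dz": 0,"twist": 5},{"fingers": 0.0,"dx": 0,"dy": 0,"dz": 0,"twist": 5},{"fingers": 0.0,"dx": 0,"dy": 0,"dz": 0,"twist": 5}]'

```text
time: 13.68
position: [0.5724, 0.1479, 0.3103]
tool_rot: [-0.008, 0.531, 0.847, 0.004]
wrist_force: [0.2, 0.6, -0.3]
finger_gap: 0.181
```

```bash
python3 -c "
from h import *
gstat((.5698,.148,.1560),-11)"
```

```text
t 13.68 p [0.5724 0.1479 0.3103] yawY 25.8 j7 -0.11 F [ 0.2  0.6 -0.3] gap 0.181
tool delta [-0.0016 -0.0021 -0.0007] twist 36.8 tilt [-0.0091  0.0159]
grasp now [0.571  0.1504 0.1553]
```

Request:
play_rows --moves '[{"fingers": 0.0,"dx": 0,"dy": 0,"dz": 0,"twist": 5},{"fingers": 0.0,"dx": 0,"dy": 0,"dz": 0,"twist": 5},{"fingers": 0.0,"dx": 0,"dy": 0,"dz": 0,"twist": 5},{"fingers": 0.0,"dx": 0,"dy": 0,"dz": 0,"twist": 5},{"fingers": 0.0,"dx": 0,"dy": 0,"dz": 0,"twist": 5},{"fingers": 0.0,"dx": 0,"dy": 0,"dz": 0,"twist": 5},{"fingers": 0.0,"dx": 0,"dy": 0,"dz": 0,"twist": 4},{"fingers": 0.0,"dx": 0,"dy": 0,"dz": 0,"twist": 2},{"fingers": 0.0,"dx": 0,"dy": 0,"dz": 0,"twist": 0},{"fingers": 0.0,"dx": 0,"dy": 0,"dz": 0,"twist": 0}]'

```text
time: 14.92
position: [0.573, 0.1478, 0.3107]
tool_rot: [-0.008, 0.777, 0.629, 0.003]
wrist_force: [-0.8, -0.5, -0.4]
finger_gap: 0.18
```

```bash
python3 -c "
from h import *
gstat((.5698,.148,.1560),-11)"
```

```text
t 14.93 p [0.573  0.1478 0.3107] yawY -12.0 j7 -0.68 F [-0.8 -0.5 -0.4] gap 0.180
tool delta [-0.0027 -0.0019 -0.0003] twist -1.0 tilt [-0.0051  0.016 ]
grasp now [0.5722 0.1503 0.1557]
```

Request:
play_rows --moves '[{"fingers": 0.04,"dx": 0,"dy": 0,"dz": 0,"twist": 0},{"fingers": 0.04,"dx": 0,"dy": 0,"dz": 0,"twist": 0},{"fingers": 0.04,"dx": 0,"dy": 0,"dz": 0,"twist": 0},{"fingers": 0.04,"dx": 0,"dy": 0,"dz": -0.015,"twist": 0},{"fingers": 0.04,"dx": 0,"dy": 0,"dz": -0.025,"twist": 0},{"fingers": 0.04,"dx": 0,"dy": 0,"dz": -0.025,"twist": 0},{"fingers": 0.04,"dx": 0,"dy": 0,"dz": -0.01,"twist": 0},{"fingers": 0.04,"dx": 0,"dy": -0.02,"dz": 0,"twist": 0},{"fingers": 0.04,"dx": 0,"dy": -0.03,"dz": 0,"twist": 0},{"fingers": 0.04,"dx": 0,"dy": -0.03,"dz": 0,"twist": 0},{"fingers": 0.04,"dx": 0,"dy": -0.03,"dz": 0,"twist": 0},{"fingers": 0.04,"dx": 0,"dy": -0.012,"dz": 0,"twist": 0},{"fingers": 0.04,"dx": 0,"dy": 0,"dz": 0,"twist": 0},{"fingers": 0.04,"dx": 0,"dy": 0,"dz": 0,"twist": 0}]'

```text
time: 16.68
position: [0.4521, 0.1718, 0.3929]
tool_rot: [-0.007, 0.777, 0.629, 0.005]
wrist_force: [0.6, -0.5, -0.1]
finger_gap: 0.468
```

```bash
python3 -c "
from h import *
gstat((.447,.172,.12),-11)
import cv2
b=eyes.grab_frame('side')[140:300,160:340]
a=eyes.grab_frame('top')[120:280,180:300]
cv2.imwrite('pics/m3.png',np.hstack([cv2.resize(b,None,fx=2.6,fy=2.6,interpolation=2),cv2.resize(a,None,fx=2.6,fy=2.6,interpolation=2)]))
"
```

```text
t 16.68 p [0.4521 0.1718 0.3929] yawY -12.1 j7 -0.77 F [ 0.6 -0.5 -0.1] gap 0.468
tool delta [-0.0053 -0.0036  0.1179] twist -1.1 tilt [-0.0019  0.0171]
grasp now [0.4518 0.1745 0.238 ]
```

View pics/m3.png

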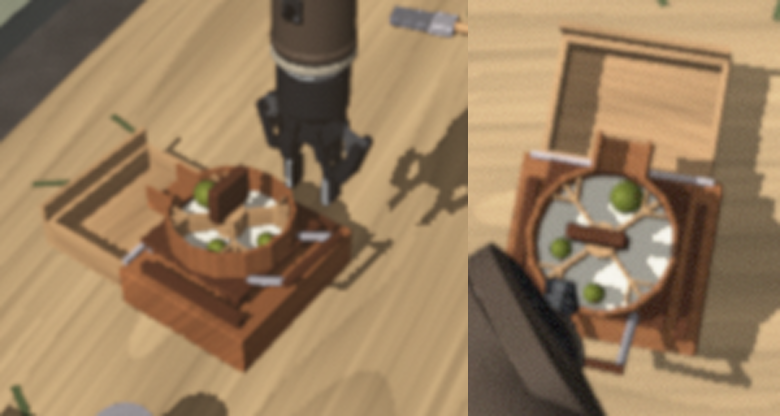

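The big olive is now at the spout, top panel (627,195). The small ones are at +y (560,247) and the back (594,293), and the carousel stands between the rails. Next I compute the tail bar position.

```bash
python3 -c "
from h import *
f=lambda p,z:ray('top',((p[0]-468)/2.6-.5+180,p[1]/2.6-.5+120),z)
print('knob c',f((598,235),.172), 'ends',f((568,230),.172)[:2],f((629,241),.172)[:2])
k=f((629,241),.172)-f((568,230),.172);print('knob ang',np.degrees(np.arctan2(k[1],k[0])))
print('big olive',f((627,195),.108))
print('tailR',f((624,369),.124))
s=f((652,145),.1)-f((597,135),.1);print('spout ang',np.degrees(np.arctan2(s[1],s[0]))+90, f((624.5,140),.1))
s=lambda p,z:ray('side',((p[0])/2.6-.5+160,p[1]/2.6-.5+140),z)
print('side tailR',s((348,229),.12),'tailL',s((294,281),.12))
a=np.radians(-10.9);M=np.array([[np.cos(a),-np.sin(a)],[np.sin(a),np.cos(a)]])
for o in [(.5695,.148),(.571,.149)]: print('pred tail',o+M@[-.125,0],'R',o+M@[-.125,-.05])
"
```

```text
knob c [0.56913639 0.14496632 0.172     ] ends [0.57490327 0.17424756] [0.56236772 0.11476837]
knob ang -101.90121405992886
big olive [0.61768407 0.12240454 0.108     ]
tailR [0.43803899 0.12697778 0.124     ]
spout ang -12.127528520654366 [0.67751889 0.12480412 0.1       ]
side tailR [0.43347548 0.11668387 0.12      ] tailL [0.45480155 0.21727634 0.12      ]
pred tail [0.44675516 0.17163693] R [0.43730039 0.12253899]
pred tail [0.44825516 0.17263693] R [0.43880039 0.12353899]
```

Request:
play_rows --grip_force 25 --moves '[{"fingers": 0.04,"dx": -0.003,"dy": -0.002,"dz": 0.015,"twist": -1},{"fingers": 0.04,"dx": -0.002,"dy": -0.001,"dz": 0.022,"twist": 0},{"fingers": 0.04,"dx": 0,"dy": 0,"dz": 0.022,"twist": 0},{"fingers": 0.04,"dx": 0,"dy": 0,"dz": 0.02,"twist": 0},{"fingers": 0.04,"dx": 0,"dy": 0,"dz": 0.015,"twist": 0},{"fingers": 0.04,"dx": 0,"dy": 0,"dz": 0.01,"twist": 0},{"fingers": 0.04,"dx": 0,"dy": 0,"dz": 0.006,"twist": 0},{"fingers": 0.04,"dx": 0,"dy": 0,"dz": 0,"twist": 0},{"fingers": 0.04,"dx": 0,"dy": 0,"dz": 0,"twist": 0}]'

```text
time: 17.9
position: [0.4529, 0.1686, 0.2794]
tool_rot: [-0.007, 0.773, 0.634, 0.006]
wrist_force: [0.7, -0.1, -0.1]
finger_gap: 0.469
```

```bash
python3 -c "
from h import *
gstat((.447,.1715,.12),-11)"
```

```text
t 17.90 p [0.4529 0.1686 0.2794] yawY -11.3 j7 -0.82 F [ 0.7 -0.1 -0.1] gap 0.469
tool delta [-0.0012 -0.0059  0.0044] twist -0.3 tilt [0.0006 0.0187]
grasp now [0.453  0.1715 0.1244]
```

Request:
play_rows --grip_force 40 --moves '[{"fingers": 0.04,"dx": -0.001,"dy": -0.005,"dz": 0.004,"twist": 0},{"fingers": 0.04,"dx": 0,"dy": 0,"dz": 0,"twist": 0},{"fingers": 0.0,"dx": 0,"dy": 0,"dz": 0,"twist": 0},{"fingers": 0.0,"dx": 0,"dy": 0,"dz": 0,"twist": 0},{"fingers": 0.0,"dx": 0,"dy": 0,"dz": 0,"twist": 0},{"fingers": 0.0,"dx": 0,"dy": 0,"dz": 0,"twist": 0},{"fingers": 0.0,"dx": 0,"dy": 0,"dz": 0,"twist": 0}]'

```text
time: 18.77
position: [0.4476, 0.1687, 0.2761]
tool_rot: [-0.007, 0.774, 0.634, 0.007]
wrist_force: [0.2, 1.0, 0.3]
finger_gap: 0.126
```

```bash
python3 -c "
from h import *
gstat((.447,.1715,.12),-11)
print('arc, forward / up mm:')
for t in (5,10,15,20,25,30,35,40,45,48): 
  c,s=np.cos(np.radians(t)),np.sin(np.radians(t)); print(t,round(-197*c+54*s+197,1),round(197*s+54*c-54,1))
"
```

```text
t 18.77 p [0.4476 0.1687 0.2761] yawY -11.4 j7 -0.83 F [0.2 1.  0.3] gap 0.126
tool delta [-0.0004 -0.0009  0.0011] twist -0.4 tilt [0.0021 0.0194]
grasp now [0.4479 0.1717 0.1211]
arc, forward / up mm:
5 5.5 17.0
10 12.4 33.4
15 20.7 49.1
20 30.3 64.1
25 41.3 78.2
30 53.4 91.3
35 66.6 103.2
40 80.8 114.0
45 95.9 123.5
48 105.3 128.5
```

Request:
play_rows --moves '[{"fingers": 0.0,"dx": 0,"dy": 0.0025,"dz": -0.0085,"twist": 0},{"fingers": 0.0,"dx": 0,"dy": 0.003,"dz": -0.0085,"twist": 0},{"fingers": 0.0,"dx": 0,"dy": 0.0033,"dz": -0.0082,"twist": 0},{"fingers": 0.0,"dx": 0,"dy": 0.0036,"dz": -0.0082,"twist": 0},{"fingers": 0.0,"dx": 0,"dy": 0.004,"dz": -0.0079,"twist": 0},{"fingers": 0.0,"dx": 0,"dy": 0.0043,"dz": -0.0078,"twist": 0},{"fingers": 0.0,"dx": 0,"dy": 0,"dz": 0,"twist": 0}]'

```text
time: 19.65
position: [0.4693, 0.1622, 0.3282]
tool_rot: [-0.007, 0.774, 0.633, 0.006]
wrist_force: [0.7, -0.7, -5.5]
finger_gap: 0.124
```

```bash
cat >> h.py <<'E'
def arc(g0,yaw=-11.3):
    M=quat().as_matrix();g=np.array(get_obs()["position"])+.155*M[:,2]-g0
    f=g[0]*np.cos(np.radians(yaw))+g[1]*np.sin(np.radians(yaw));l=-g[0]*np.sin(np.radians(yaw))+g[1]*np.cos(np.radians(yaw))
    th=np.degrees(np.arctan2(54+1000*g[2],197-1000*f)-np.arctan2(54,197));r=np.hypot(54+1000*g[2],197-1000*f)
    print("fwd %.1f lat %.1f up %.1f mm, tip %.1f, r %.1f (204.3)"%(1000*f,1000*l,1000*g[2],th,r))
E
python3 -c "
from h import *
gstat((.447,.1715,.12),-11)
arc([.4479,.1717,.1211])"
```

```text
t 19.65 p [0.4693 0.1622 0.3282] yawY -11.4 j7 -0.76 F [ 0.7 -0.7 -5.5] gap 0.124
tool delta [ 0.001  -0.0231  0.0533] twist -0.4 tilt [0.0009 0.0179]
grasp now [0.4694 0.165  0.1733]
fwd 22.4 lat -2.4 up 52.2 mm, tip 16.0, r 204.3 (204.3)
```

Request:
play_rows --moves '[{"fingers": 0.0,"dx": 0.0005,"dy": 0.004,"dz": -0.006,"twist": 0},{"fingers": 0.0,"dx": 0.0005,"dy": 0.004,"dz": -0.006,"twist": 0},{"fingers": 0.0,"dx": 0.0005,"dy": 0.0054,"dz": -0.0071,"twist": 0},{"fingers": 0.0,"dx": 0.0005,"dy": 0.0056,"dz": -0.007,"twist": 0},{"fingers": 0.0,"dx": 0,"dy": 0.006,"dz": -0.0067,"twist": 0},{"fingers": 0.0,"dx": 0,"dy": 0.0061,"dz": -0.0064,"twist": 0},{"fingers": 0.0,"dx": 0,"dy": 0.0065,"dz": -0.0061,"twist": 0},{"fingers": 0.0,"dx": 0,"dy": 0.0067,"dz": -0.0058,"twist": 0},{"fingers": 0.0,"dx": 0,"dy": 0,"dz": 0,"twist": 0}]'

```text
time: 20.78
position: [0.5153, 0.1537, 0.3823]
tool_rot: [-0.007, 0.774, 0.633, 0.004]
wrist_force: [-1.5, -2.3, -1.3]
finger_gap: 0.12
```

```bash
python3 -c "
from h import *
gstat((.447,.1715,.12),-11)
arc([.4479,.1717,.1211])"
```

```text
t 20.77 p [0.5153 0.1537 0.3823] yawY -11.4 j7 -0.69 F [-1.5 -2.3 -1.3] gap 0.120
tool delta [-1.000e-04 -6.900e-02  1.077e-01] twist -0.4 tilt [-0.0024  0.0165]
grasp now [0.5149 0.1562 0.2273]
fwd 68.7 lat -2.1 up 106.2 mm, tip 36.0, r 205.2 (204.3)
```

Request:
play_rows --moves '[{"fingers": 0.0,"dx": 0,"dy": 0.0064,"dz": -0.0044,"twist": 0},{"fingers": 0.0,"dx": 0,"dy": 0.0066,"dz": -0.0042,"twist": 0},{"fingers": 0.0,"dx": 0,"dy": 0.0067,"dz": -0.004,"twist": 0},{"fingers": 0.0,"dx": 0,"dy": 0.0066,"dz": -0.0037,"twist": 0},{"fingers": 0.0,"dx": 0,"dy": 0.005,"dz": -0.0025,"twist": 0},{"fingers": 0.0,"dx": 0,"dy": 0,"dz": 0,"twist": 0},{"fingers": 0.0,"dx": 0,"dy": 0,"dz": 0,"twist": 0},{"fingers": 0.0,"dx": 0,"dy": 0,"dz": 0,"twist": 0},{"fingers": 0.0,"dx": 0,"dy": 0,"dz": 0,"twist": 0}]'

```text
time: 21.9
position: [0.5449, 0.1468, 0.4028]
tool_rot: [-0.008, 0.773, 0.635, 0.0]
wrist_force: [-3.4, -1.3, 1.2]
finger_gap: 0.126
```

```bash
python3 -c "
from h import *
gstat((.447,.1715,.12),-11)
arc([.4479,.1717,.1211])
import cv2
b=eyes.grab_frame('side')[140:300,160:340]
a=eyes.grab_frame('top')[120:280,180:300]
cv2.imwrite('pics/m4.png',np.hstack([cv2.resize(b,None,fx=2.6,fy=2.6,interpolation=2),cv2.resize(a,None,fx=2.6,fy=2.6,interpolation=2)]))
"
```

```text
t 21.90 p [0.5449 0.1468 0.4028] yawY -11.2 j7 -0.65 F [-3.4 -1.3  1.2] gap 0.126
tool delta [ 0.002  -0.0973  0.129 ] twist -0.2 tilt [-0.0099  0.0133]
grasp now [0.5434 0.1489 0.2478]
fwd 98.1 lat -3.7 up 126.7 mm, tip 46.0, r 206.0 (204.3)
```

View pics/m4.png

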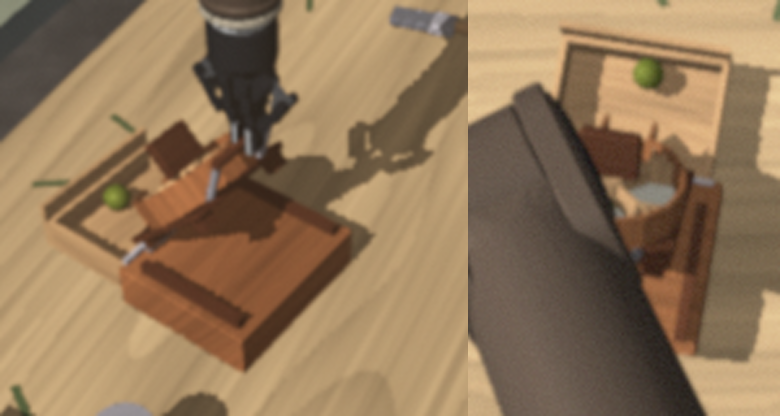

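The big olive lies in the tray, side (117,197) and top (648,73), with the carousel tipped about 46°. Lowering along the reverse arc.

Request:
play_rows --moves '[{"fingers": 0.0,"dx": 0,"dy": -0.004,"dz": 0.003,"twist": 0},{"fingers": 0.0,"dx": 0,"dy": -0.0065,"dz": 0.0047,"twist": 0},{"fingers": 0.0,"dx": 0,"dy": -0.0068,"dz": 0.005,"twist": 0},{"fingers": 0.0,"dx": 0,"dy": -0.0072,"dz": 0.0053,"twist": 0},{"fingers": 0.0,"dx": 0,"dy": -0.007,"dz": 0.0055,"twist": 0},{"fingers": 0.0,"dx": 0,"dy": -0.0067,"dz": 0.0059,"twist": 0},{"fingers": 0.0,"dx": 0,"dy": -0.0065,"dz": 0.006,"twist": 0},{"fingers": 0.0,"dx": 0,"dy": -0.0062,"dz": 0.0064,"twist": 0},{"fingers": 0.0,"dx": 0,"dy": -0.0059,"dz": 0.0067,"twist": 0},{"fingers": 0.0,"dx": 0,"dy": 0,"dz": 0,"twist": 0}]'

```text
time: 23.25
position: [0.4862, 0.1597, 0.3533]
tool_rot: [-0.007, 0.773, 0.634, 0.003]
wrist_force: [-0.7, -0.4, -1.6]
finger_gap: 0.12
```

```bash
python3 -c "
from h import *
gstat((.447,.1715,.12),-11)
arc([.4479,.1717,.1211])"
```

```text
t 23.25 p [0.4862 0.1597 0.3533] yawY -11.2 j7 -0.73 F [-0.7 -0.4 -1.6] gap 0.120
tool delta [ 0.0008 -0.0389  0.0787] twist -0.2 tilt [-0.0054  0.0148]
grasp now [0.4854 0.162  0.1984]
fwd 38.7 lat -2.2 up 77.3 mm, tip 24.3, r 205.7 (204.3)
```

Request:
play_rows --moves '[{"fingers": 0.0,"dx": 0,"dy": -0.003,"dz": 0.004,"twist": 0},{"fingers": 0.0,"dx": 0,"dy": -0.004,"dz": 0.006,"twist": 0},{"fingers": 0.0,"dx": 0,"dy": -0.0047,"dz": 0.0072,"twist": 0},{"fingers": 0.0,"dx": 0,"dy": -0.0046,"dz": 0.0075,"twist": 0},{"fingers": 0.0,"dx": 0,"dy": -0.0043,"dz": 0.0076,"twist": 0},{"fingers": 0.0,"dx": 0,"dy": -0.0041,"dz": 0.0078,"twist": 0},{"fingers": 0.0,"dx": 0,"dy": -0.0038,"dz": 0.008,"twist": 0},{"fingers": 0.0,"dx": 0,"dy": -0.003,"dz": 0.007,"twist": 0},{"fingers": 0.0,"dx": 0,"dy": -0.002,"dz": 0.005,"twist": 0},{"fingers": 0.0,"dx": 0,"dy": 0,"dz": 0,"twist": 0}]'

```text
time: 24.5
position: [0.4508, 0.1676, 0.289]
tool_rot: [-0.008, 0.773, 0.634, 0.003]
wrist_force: [-0.4, -1.2, -1.2]
finger_gap: 0.124
```

```bash
python3 -c "
from h import *
gstat((.447,.1715,.12),-11)
arc([.4479,.1717,.1211])"
```

```text
t 24.50 p [0.4508 0.1676 0.289 ] yawY -11.2 j7 -0.81 F [-0.4 -1.2 -1.2] gap 0.124
tool delta [ 0.0007 -0.0031  0.0141] twist -0.2 tilt [-0.0058  0.015 ]
grasp now [0.4499 0.17   0.134 ]
fwd 2.3 lat -1.3 up 12.9 mm, tip 3.6, r 205.9 (204.3)
```

Request:
play_rows --moves '[{"fingers": 0.0,"dx": 0,"dy": -0.0008,"dz": 0.003,"twist": 0},{"fingers": 0.0,"dx": 0,"dy": -0.0008,"dz": 0.003,"twist": 0},{"fingers": 0.0,"dx": 0,"dy": -0.0005,"dz": 0.002,"twist": 0},{"fingers": 0.0,"dx": 0,"dy": -0.0003,"dz": 0.0015,"twist": 0},{"fingers": 0.0,"dx": 0,"dy": 0,"dz": 0,"twist": 0}]'

```text
time: 25.12
position: [0.4479, 0.1684, 0.2791]
tool_rot: [-0.008, 0.773, 0.634, 0.002]
wrist_force: [-1.4, -1.4, -1.6]
finger_gap: 0.122
```

```bash
python3 -c "
from h import *
gstat((.447,.1715,.12),-11)
arc([.4479,.1717,.1211])"
```

```text
t 25.12 p [0.4479 0.1684 0.2791] yawY -11.2 j7 -0.82 F [-1.4 -1.4 -1.6] gap 0.122
tool delta [0.0007 0.     0.0041] twist -0.2 tilt [-0.0067  0.0149]
grasp now [0.4469 0.1707 0.1241]
fwd -0.8 lat -1.2 up 3.0 mm, tip 0.7, r 205.9 (204.3)
```

Request:
play_rows --moves '[{"fingers": 0.0,"dx": 0,"dy": 0,"dz": 0.0015,"twist": 0},{"fingers": 0.0,"dx": 0,"dy": 0,"dz": 0.001,"twist": 0},{"fingers": 0.0,"dx": 0,"dy": 0,"dz": 0.001,"twist": 0},{"fingers": 0.0,"dx": 0,"dy": 0,"dz": 0,"twist": 0}]'

```text
time: 25.62
position: [0.4476, 0.1686, 0.2792]
tool_rot: [-0.007, 0.773, 0.634, 0.003]
wrist_force: [-1.7, -1.3, -1.9]
finger_gap: 0.121
```

```bash
python3 -c "
from h import *
gstat((.447,.1715,.12),-11)
arc([.4479,.1717,.1211])
import cv2
b=eyes.grab_frame('side')[140:300,160:340]
cv2.imwrite('pics/s5.png',cv2.resize(b,None,fx=3.7,fy=3.7,interpolation=2))"
```

```text
t 25.62 p [0.4476 0.1686 0.2792] yawY -11.3 j7 -0.82 F [-1.7 -1.3 -1.9] gap 0.121
tool delta [ 0.0007 -0.      0.0043] twist -0.3 tilt [-0.0048  0.0142]
grasp now [0.4469 0.1708 0.1243]
fwd -0.8 lat -1.1 up 3.2 mm, tip 0.8, r 205.9 (204.3)
```

View pics/s5.png

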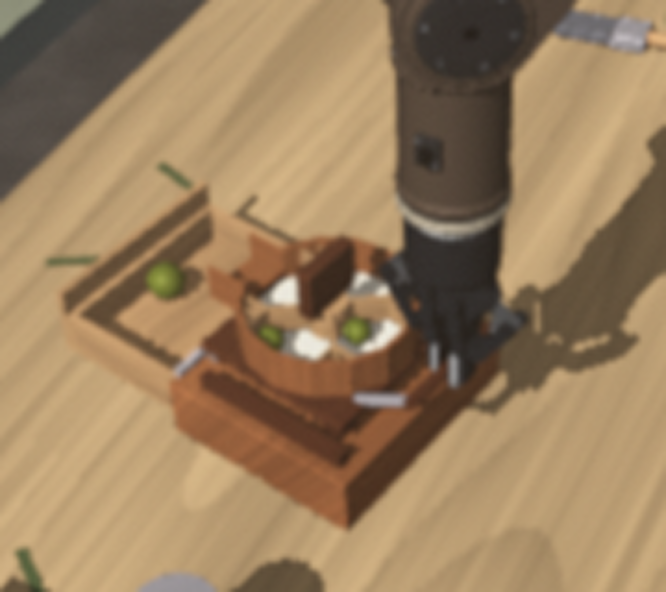

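Request:
play_rows --moves '[{"fingers": 0.0,"dx": 0,"dy": 0,"dz": 0.003,"twist": 0},{"fingers": 0.0,"dx": 0,"dy": 0,"dz": 0.003,"twist": 0}]'

```text
time: 25.92
position: [0.4451, 0.1696, 0.2747]
tool_rot: [-0.008, 0.773, 0.635, 0.001]
wrist_force: [-15.6, -2.3, 26.3]
finger_gap: 0.122
```

```bash
python3 -c "
from h import *
gstat((.447,.1715,.12),-11)
arc([.4479,.1717,.1211])"
```

```text
t 25.93 p [0.4451 0.1696 0.2747] yawY -11.2 j7 -0.83 F [-15.6  -2.3  26.3] gap 0.122
tool delta [ 0.0005  0.0033 -0.0003] twist -0.2 tilt [-0.0094  0.0132]
grasp now [0.4436 0.1716 0.1198]
fwd -4.2 lat -0.9 up -1.3 mm, tip -0.7, r 207.9 (204.3)
```

The carousel is down and the fingers are now pressing a little, so I ease off and let go.

Request:
play_rows --moves '[{"fingers": 0.0,"dx": 0,"dy": 0.001,"dz": -0.0015,"twist": 0},{"fingers": 0.0,"dx": 0,"dy": 0,"dz": 0,"twist": 0},{"fingers": 0.035,"dx": 0,"dy": 0,"dz": 0,"twist": 0},{"fingers": 0.035,"dx": 0,"dy": 0,"dz": 0,"twist": 0},{"fingers": 0.035,"dx": 0,"dy": 0,"dz": 0,"twist": 0}]'

```text
time: 26.55
position: [0.4478, 0.1698, 0.2778]
tool_rot: [-0.007, 0.773, 0.635, 0.003]
wrist_force: [0.0, 0.0, -0.3]
finger_gap: 0.412
```

```bash
python3 -c "
from h import *
gstat((.447,.1715,.12),-11)
arc([.4479,.1717,.1211])"
```

```text
t 26.55 p [0.4478 0.1698 0.2778] yawY -11.2 j7 -0.83 F [ 0.   0.  -0.3] gap 0.412
tool delta [-0.0007  0.      0.0028] twist -0.2 tilt [-0.0044  0.0146]
grasp now [0.4471 0.1721 0.1228]
fwd -0.8 lat 0.3 up 1.7 mm, tip 0.4, r 205.5 (204.3)
```

Request:
play_rows --moves '[{"fingers": 0.035,"dx": 0,"dy": 0,"dz": -0.008,"twist": 0},{"fingers": 0.035,"dx": 0,"dy": 0,"dz": -0.015,"twist": 0},{"fingers": 0.035,"dx": 0,"dy": 0,"dz": -0.02,"twist": 0},{"fingers": 0.035,"dx": 0,"dy": 0,"dz": -0.025,"twist": 0},{"fingers": 0.035,"dx": 0,"dy": 0,"dz": -0.025,"twist": 0},{"fingers": 0.035,"dx": 0,"dy": 0,"dz": -0.025,"twist": 0},{"fingers": 0.035,"dx": 0,"dy": 0,"dz": -0.02,"twist": 0},{"fingers": 0.035,"dx": -0.04,"dy": 0,"dz": 0,"twist": 0},{"fingers": 0.035,"dx": -0.05,"dy": 0,"dz": 0,"twist": 0},{"fingers": 0.035,"dx": -0.05,"dy": 0,"dz": 0,"twist": 0},{"fingers": 0.035,"dx": -0.05,"dy": 0,"dz": 0,"twist": 0},{"fingers": 0.035,"dx": -0.03,"dy": 0,"dz": 0,"twist": 0},{"fingers": 0.035,"dx": 0,"dy": 0,"dz": 0,"twist": 0},{"fingers": 0.035,"dx": 0,"dy": 0,"dz": 0,"twist": 0}]'

```text
time: 28.3
position: [0.4036, -0.0522, 0.4305]
tool_rot: [-0.005, 0.771, 0.637, 0.01]
wrist_force: [0.3, 0.7, 0.3]
finger_gap: 0.411
```

```bash
python3 -c "
from h import *
gstat((.447,.1715,.12),-11)
import cv2
b=eyes.grab_frame('side')[140:300,160:340]
a=eyes.grab_frame('top')[120:280,180:300]
cv2.imwrite('pics/m6.png',np.hstack([cv2.resize(b,None,fx=2.6,fy=2.6,interpolation=2),cv2.resize(a,None,fx=2.6,fy=2.6,interpolation=2)]))
t0=cv2.imread('pics/top0.png');t=eyes.grab_frame('top')
for n,(y0,y1,x0,x1) in dict(jar=(215,255,95,150),bowl=(265,320,100,150),brush=(190,270,430,465)).items(): print(n,np.abs(t[y0:y1,x0:x1].astype(int)-t0[y0:y1,x0:x1]).mean())
"
```

```text
t 28.30 p [ 0.4036 -0.0522  0.4305] yawY -10.9 j7 -0.19 F [0.3 0.7 0.3] gap 0.411
tool delta [ 0.2211 -0.0016  0.1604] twist 0.1 tilt [0.0099 0.02  ]
grasp now [ 0.4051 -0.0491  0.2756]
jar 6.449545454545454
bowl 6.592727272727273
brush 9.011785714285715
```

View pics/m6.png

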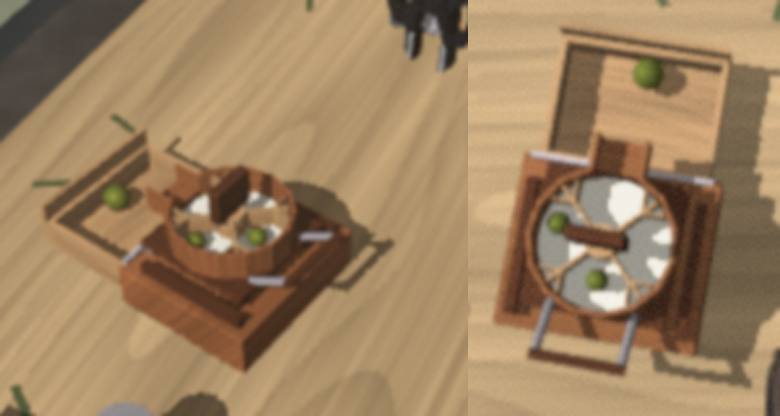

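The carousel is back level on the step, with tail ends at (530,353) and (624,369). The big olive is in the tray at (648,73), and both small olives are inside at (558,223) and (597,280). I'll check the pose and the bystanders with numbers.

```bash
python3 -c "
from h import *
import cv2
f=lambda p,z:ray('top',((p[0]-468)/2.6-.5+180,p[1]/2.6-.5+120),z)
W=[f((530,353),.122),f((624,369),.122),f((597,137),.1),f((651,146),.1)]
a,t,r=fit(W,[(-.125,.05),(-.125,-.05),(.112,.029),(.112,-.029)]);print('carousel',np.degrees(a),t,r.round(1).tolist())
W=[f(p,.06) for p in[(525,152),(722,185),(694,353),(494,322)]]
a,t,r=fit(W,[(.087,.11),(.087,-.11),(-.103,-.11),(-.103,.11)]);print('step',np.degrees(a),t,r.round(1).tolist())
t0=cv2.imread('pics/top0.png',0).astype(np.float32);t=cv2.cvtColor(eyes.grab_frame('top'),6).astype(np.float32)
for n,(y0,y1,x0,x1) in dict(jar=(215,255,95,150),bowl=(265,320,100,150),brush=(190,270,430,465),wood=(290,370,170,230)).items():
  A,B=t0[y0:y1,x0:x1].copy(),t[y0:y1,x0:x1].copy();print(n,cv2.phaseCorrelate(A,B),np.abs(A-B).mean())
"
```

```text
carousel -12.067448403128036 [0.56802132 0.14866278] [[0.5, -1.6], [2.7, 1.3], [-2.0, 0.1], [-1.2, 0.1]]
step -10.815369063058546 [0.57108716 0.14671694] [[-1.5, -0.7], [-2.8, 1.6], [3.3, 0.7], [1.1, -1.6]]
jar ((0.06336997111163001, -0.01824470847639148), 1.0195281974474588) 7.0331817
bowl ((-0.09132894328446284, 0.09725852044802252), 1.0172741063435873) 7.266909
brush ((0.3246028365697917, -0.00907364952401224), 0.7864378164211909) 9.823571
wood ((0.005882097316309398, -0.07800049704670897), 1.010001931587855) 9.504791
```

```bash
python3 -c "
from bench import workorder
print(workorder.close_job())"
```

```text
the job is handed in; nothing more can be done
None
```

The job is done and handed in at about 28.5 s of the 67 s allowed. I carried the carousel to the stand by its knob and set it down between the rails. I turned its wheel a quarter turn clockwise to bring the big olive to the spout. Then I tipped it about 46° by the tail, lowered it and let go.

**Last checks:**
- **Olives:** The last pictures show the big olive in the tray and both small ones still in their compartments. The fingers went only to the knob and the tail bar.
- **Carousel:** It stands flat on the step, about 3 mm and 1.3° from the step's pose by my fit, which has errors of about 3 mm.
- **Arm:** It is clear of everything, with the wrist force near zero.
- **Bystanders:** Jar and bowl show no shift (0.1 pixel or less).

**What disagreed or was less clean:**
- **Brush:** It reads a shift of 0.3 pixel (about 1 mm) on a weaker match. The arm never went near it, so I put this down to a shadow change.
- **Lowering:** Small down-steps stalled near the end, and the next larger ones pressed the tail bar with about 26 N (about 30 N in all at the wrist) after it had landed. I eased off before opening the fingers.
- **Tool tilt:** The tool was tilted about 1° throughout. I allowed for this in the positions, and the carousel settled flat when released.

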